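Seat the coupon and start the clamp bolt in its thread

TASK

Lay the square steel coupon flat and square into the pocket of the holding block. Then take the crank by its upright knob and turn the clamp bolt backward (anticlockwise from above) until it drops into the start of its thread, and from there turn it forward (clockwise from above) about one full turn, so that it is just started. Finish while holding: stop there with the knob still gripped between the fingers.

Things in the scene. Friction and masses are not known exactly. Their poses are not given: they have to be found in the camera images.
- square_coupon: the square steel coupon, a bare flat plate 53 x 52 mm (solid 52 x 52) and 10 mm thick, about 0.2 kg, lying on the worktop left of the vise; origin at the centre of its underside, x and y along its edges. Other steel pieces nearby are a triangle, a long strip and a bevelled plate
- holding_block: a dark steel plate 250 x 104 x 12 mm bolted to the worktop right of the vise; origin at the centre of its underside, x along its length, z up. At its -x end the pocket, at its +x end a round boss 54 mm thick with the crank and bolt on top; between them a low wedge, at most 26 mm above the worktop
- pocket_floor (a point): centre of the pocket's floor, 12 mm above the worktop, 65 mm from the block's origin to its -x; axes as the block's. Pocket 56 x 56 mm, walls 8 mm high with a 3 mm lead-in. On the two sides across y only 9 mm lugs stand at the corners with a 38 mm gap between, open to the plate's edge, so fingers closing along the block's y can set the coupon on the floor
- bolt_axis (a point): on the bolt's upright axis, at the middle of the boss's top face, 54 mm above the worktop, 65 mm from the block's origin to its +x; axes as the block's. The crank turns about this axis
- crank_knob: black upright knob of the crank, 22 mm thick, 40 mm high, spinning freely on its pin; its centre line is 60 mm from the bolt axis. Origin in the middle of its lower end, 73 mm above the worktop at all times (crank arm's top 71 mm); grip it about 22 mm above that. Starts on the side away from the pocket. The bolt stands beside it: open the fingers 50 mm at most here
- crank (a joint): turn of crank and bolt together, rad: grows forward (clockwise from above), falls backward, counts on over several turns, no stop in the range needed. The knob lies at the angle 3.85 minus this value from the block's x axis (anticlockwise positive). Starts at 3.05 to 5.5, turns easily (under 3 N at the knob), stays where left. The bolt drops at a value that varies, between 0 and 1.6
- bolt (a joint): how far the bolt has sunk, m. It slides by its own weight down through the hexagon of the crank's hub; the crank keeps its height. It starts on the thread's end, at 0.0025 to 0.011. Turned backward it climbs 12 mm a turn to about 0, then falls at once to about 0.012: the thread drop. Turned forward from there it goes in 12 mm a turn: 0.024 is one full turn
- bolt_top (a point): centre of the upper end of the hexagonal bolt, 21 mm thick; 112 mm above the worktop when bolt is 0, 100 mm just after the drop, 88 mm one turn in; the hub's top is 76 mm above the worktop
Mind the look-alikes: they are no part of the job. There is more than one size of the square_coupon; the one meant has the size given above.

How it is judged (in metres and radians):
On the way, in this order (a step that is already met when the one before it is completed fails the run):
1. the square coupon lies flat on the pocket's floor (z of square_coupon in the frame of pocket_floor below 0.0015 m and horizontal distance between square_coupon and pocket_floor below 0.005 m and angle between square_coupon's own z axis and vertical below 0.04 rad), for 0.2 s.
2. turned backward, the bolt has climbed to the end of the thread (value of joint bolt below 0.002 m and value of joint crank below 3 rad), for 0.05 s.
3. turned on backward, the bolt has dropped into the start of the thread (value of joint bolt above 0.0095 m and value of joint crank below 2 rad), for 0.1 s.
At the end, for the whole second after the job is handed in: Bolt sunk 21.5 to 26.5 mm (one turn past the drop, within 75 degrees); knob gripped with over 3 N and still (under 20 mm/s); coupon let go on the pocket floor: under 1.5 mm above it, within 5 mm of its centre, tilt under 0.04 rad (all of step 1 and value of joint bolt between 0.0215 and 0.0265 m and contact force between the fingers and crank_knob above 3 N and linear speed of crank_knob below 0.02 m/s and contact force between the fingers and square_coupon below 0.1 N); the arm keeps its last pose, push and grip.
It also fails if it takes over 67 s, if anything falls off the work surface, if the arm or the gripper's body presses on something with over 40 N, if the wrist force passes 120 N, or if a joint passes its speed limit or range.

ROBOT

A 6-joint arm with a two-finger parallel gripper is mounted at the origin on the work surface; the furniture and walls round the work are solid. World frame = base frame: x ahead of the robot, y to its left, z up, the work surface at z = 0. Lengths are in mm, angles in degrees, forces in N, time in s.
With the tool pointing down it reaches from about 350 to 850 mm from the base axis. Payload 8.1 kg.
Tool frame: the origin (TCP) lies at the very end of the fingers, on their centre line; the grasp point (between the pads) lies 19 mm behind it; z points along the fingers, y is the line along which they close (so a half turn about z gives the same grasp; the last joint's range is limited). The gripper opens to 85 mm and grips with 20 to 120 N. Pads are 22 mm wide; open, the fingers measure 114 mm over their backs; the gripper's body (76 mm by 85 mm) begins 54 mm behind the grasp point. The pads swing forward as they close: fully open they stand 13 mm farther back than shut.
Start: joints at [-79.549, 7.471, 85.268, -0, 87.261, -4.893], TCP at [158.787, -578.612, 231.292] pointing down, gripper open.
Joint ranges: [-169.43, 169.43], [-51.17, 129.36], [1.28, 143.12], [-76.62, 256.62], [0, 156.53], [-152.29, 152.29]. Speed limits (degrees/s): [136.94, 136.94, 159.86, 180, 180, 180].

INTERFACE

Orientations are given as [roll, pitch, yaw] about the fixed x, y, z axes, in that order (R = Rz(yaw) Ry(pitch) Rx(roll)).
In Python, from bench import status, viewer, job gives the robot as it stands.
- The arm moves only by the tool arm_command, never from a script. Its argument "targets" is a list that holds one entry, the list of rows, each a list of 7 numbers: the shift along the world's x, y, z in m, then the turn, a rotation vector about the world's x, y, z in rad, then the opening, from -1 (shut) to 1 (fully open). In form: [[[dx, dy, dz, rx, ry, rz, gripper], ...]]. A call has 1 to 10 rows; each row shifts and turns the commanded pose from where the row before left it; what a row does not reach is not made up. A row lasts 1/8 s, in which the tool goes at most 62.5 mm and 10.7 degrees, less where a joint would pass 70% of its speed; a pose out of reach is approached as far as the arm can. A call with a gripper value outside its range is refused whole. The fingers move at their own pace and stop on an object; "force" is the grip in N (left out, the last holds). Time passes only in rows, so rows that do not move let the fingers close. It gives the time, the measured TCP pose, the force, the opening and the grip force at its end, in the units of the state.
- status.sense(): the state, without advancing time (a new reading comes with each control period).
- viewer.snapshot(name): name is "side" or "top"; returns the picture (420x560x3 uint8, red, green, blue); there is no depth.
- viewer.camera_model(name): a dict with "vertical_fov" (degrees; the focal length in pixels is half the picture's height over the tangent of half this angle, whatever the lens; pixels are square), "cx", "cy" (the principal point, pixels), "k1" (the pictures are not rectified: a ray, as slopes to the right and down, at radius r is drawn at 1 + k1 r^2 times it, then the intrinsics apply), "xyz" and "attitude" of the camera in the world. Camera axes: x right, y down, z forward; pixel columns grow to the right and rows downward; lengths in mm; the calibration is good to about 2 mm. A picture is of the moment at which its call begins. camera_model takes no time and is no camera call.
- job.hand_in(): hands the job in; it is judged then, once.
The state is a dict: "time": time; "joint_pos": joint angles; "qd": joint speeds; "joint_efforts": joint torques, N m; "tool_pos": TCP position; "tcp_rot": TCP orientation; "ft_force": force on the tool from outside, world axes, zero at the start; "wrist_torque": the same for the moment, N m; "finger_gap": finger opening in mm; "grip_force": force on a finger pad.
Only numpy, scipy, OpenCV 4.12 (cv2) and the standard library are available. Lean on these libraries where they do the work, as an engineer would, in place of code of your own. Each camera call takes 0.05 s, during which the arm holds its last target. There are 200 camera calls.

## Working session

There is one attempt and no reset: what is moved stays moved. The work goes in short steps, Python scripts to look and compute and a tool call to move; the robot and the scene stay as the last step left them, time stands still between calls to the robot, and variables do not carry over. Pictures are saved under pics/ and viewed, at most 10 in all, crops included, and the job is handed in when it is done.

Besides the shell and the picture viewer there is one more tool, called as name(argument=value, ...), one argument or row to a line, values as JSON. arm_command: Moves the arm, as the interface text tells. Its arguments: {"type":"object","properties":{"targets":{"type":"array"},"force":{"type":"number"}},"required":["targets"]}

```bash
mkdir -p pics; cat > h.py <<'E'
import numpy as np, cv2
from scipy.spatial.transform import Rotation as R
from bench import status, viewer, job
def K(m): 
    f=210/np.tan(np.radians(m["vertical_fov"])/2); return f
def rot(m):
    a=np.array(m["attitude"],float)
    return a if a.shape==(3,3) else R.from_euler('xyz',a,degrees=True).as_matrix()
def ray(m,u,v):
    f=K(m); d=np.array([(u-m["cx"])/f,(v-m["cy"])/f]); s=d.copy()
    for _ in range(30): s=d/(1+m["k1"]*(s@s))
    return rot(m)@np.array([s[0],s[1],1])
def at(name,u,v,z):
    m=viewer.camera_model(name); d=ray(m,u,v); o=np.array(m["xyz"]); return (o+d*(z-o[2])/d[2]).round(1)
def proj(name,p):
    m=viewer.camera_model(name); c=rot(m).T@(np.array(p,float)-m["xyz"]); s=c[:2]/c[2]; s=s*(1+m["k1"]*(s@s))
    return (s*K(m)+[m["cx"],m["cy"]]).round(1)
def snap(name,fn,crop=None,sc=1):
    im=viewer.snapshot(name)[:,:,::-1]
    if crop: x0,y0,x1,y1=crop; im=im[y0:y1,x0:x1]
    cv2.imwrite("pics/"+fn,cv2.resize(im,None,fx=sc,fy=sc,interpolation=cv2.INTER_CUBIC))
E
python3 - <<'E'
from h import *
for n in("side","top"): print(viewer.camera_model(n)); snap(n,n+"0.png")
print(status.sense())
E
```

```text
{'vertical_fov': 44.26890701098011, 'cx': 279.73792406443886, 'cy': 209.6662380133193, 'k1': -0.034666041081162675, 'xyz': array([ 28.70370012, 908.82405344, 899.05057581]), 'attitude': array([-129.16772397,    0.5456378 , -153.55830668])}
{'vertical_fov': 55.47778279711393, 'cx': 273.2222763238063, 'cy': 210.44676225595163, 'k1': -0.07958493523417791, 'xyz': array([ 328.33580053,    7.07625321, 1214.34370499]), 'attitude': array([-173.53404272,    0.42128842,  -90.98399432])}
{'time': 0.1, 'joint_pos': array([-7.95501387e+01,  7.51287587e+00,  8.53230775e+01,  1.95530889e-03,
        8.72623380e+01, -4.89231538e+00]), 'qd': array([-0.01688129, -0.14889605, -0.15400621,  0.02476341,  0.11738372,
       -0.06094544]), 'joint_efforts': array([ 7.61792762e-04, -5.70950782e+01, -5.01942372e+01, -2.98876021e-04,
        8.16009444e-03,  9.36507064e-06]), 'tool_pos': array([ 158.69980169, -578.11251932,  230.32713827]), 'tcp_rot': array([-1.79902233e+02, -1.03284051e-02,  1.53420728e+01]), 'ft_force': array([ 0.37326361,  0.49917841, -0.03374482]), 'wrist_torque': array([ 0.02020341, -0.0319298 , -0.02849451]), 'grip_force': 0.0, 'finger_gap': 85.37228100265571}
```

View pics/top0.png

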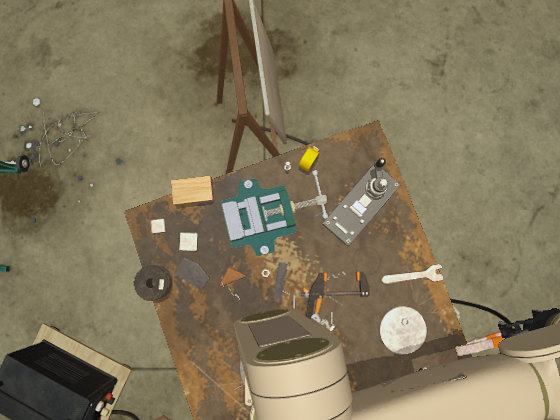

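View pics/side0.png

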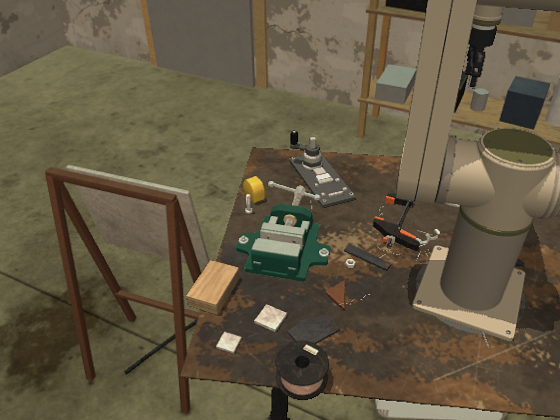

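The top view shows two square plates, at about (158,226) and (188,241). The block is at about (362,205), with the boss at (377,187) and the knob at (381,162). I'll enlarge both areas.

```bash
python3 - <<'E'
from h import *
im=viewer.snapshot("top")[:,:,::-1]
a=cv2.resize(im[205:265,135:215],None,fx=7,fy=7,interpolation=cv2.INTER_CUBIC)
b=cv2.resize(im[145:255,310:410],None,fx=5,fy=5,interpolation=cv2.INTER_CUBIC)
cv2.imwrite("pics/a.png",a); cv2.imwrite("pics/b.png",b)
g=im[205:265,135:215].min(2); 
n,l,s,c=cv2.connectedComponentsWithStats((g>110).astype(np.uint8))
for i in range(1,n):
    if s[i,4]>60:
        pts=np.argwhere(l==i)[:,::-1]+[135,205]
        w=np.array([at("top",u,v,10)[:2] for u,v in pts],np.float32)
        print(s[i,4],c[i]+[135,205],at("top",*(c[i]+[135,205]),10),cv2.minAreaRect(w))
E
```

```text
183 [157.46448087 225.53005464] [425.  367.4  10. ] ((425.1501770019531, 367.29052734375), (40.024688720703125, 40.36713409423828), 0.7489679455757141)
312 [187.95192308 241.37179487] [375.4 273.2  10. ] ((375.601318359375, 273.1711730957031), (52.57209777832031, 54.2340202331543), 85.92476654052734)
```

View pics/a.png

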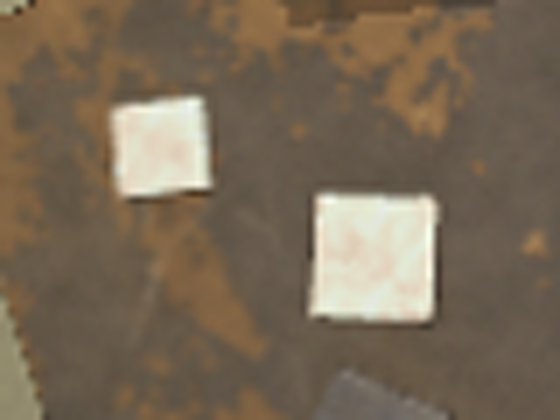

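View pics/b.png

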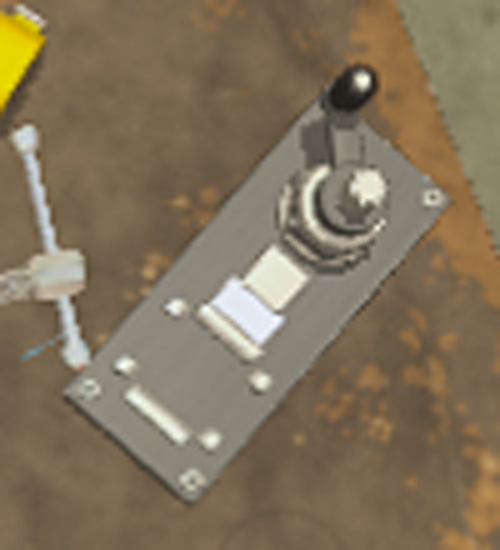

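The larger plate, about 52.6 x 54 mm, is the coupon. In the block crop the corners are at about (65,395), (195,503) and (450,200), the pocket lugs at (125,365), (177,306), (260,381) and (210,438), the bolt top at (366,187) and the knob top at about (362,78).

```bash
python3 - <<'E'
from h import *
B=lambda x,y,z: at("top",310+(x+.5)/5-.5,145+(y+.5)/5-.5,z)[:2]
A=lambda x,y,z: at("top",135+(x+.5)/7-.5,205+(y+.5)/7-.5,z)[:2]
c=[A(*p,10) for p in((316,193),(437,193),(434,322),(310,317))]
print("coupon",np.mean(c,0)); 
for i in range(4): d=c[(i+1)%4]-c[i]; print(np.hypot(*d).round(1),np.degrees(np.arctan2(d[1],d[0])).round(1))
P,Q,S=B(65,395,12),B(195,503,12),B(450,200,12)
print("corners",P,Q,S,"len",np.hypot(*(S-Q)),np.hypot(*(P-Q)))
x=(S-Q)/np.hypot(*(S-Q)); yw=np.arctan2(x[1],x[0]); o=(P+S)/2; print("yaw",np.degrees(yw),"orig",o,"side yaw",np.degrees(np.arctan2(*(P-Q)[::-1])))
print("pocket",o-65*x,"bolt",o+65*x)
l=[B(*p,20) for p in((125,365),(177,306),(260,381),(210,438))]; print("pocket lugs",np.mean(l,0),l)
print("bolttop z105",B(366,187,105),B(366,187,110)); print("knob top z113",B(356,78,113))
E
```

```text
coupon [376.075 273.   ]
52.9 -90.9
55.7 178.8
54.0 86.9
53.6 -2.4
corners [ 422.1 -134.8] [ 355.5 -211.2] [ 537.6 -375.9] len 245.53309349250662 101.35344098746722
yaw -42.12770681479872 orig [ 479.85 -255.35] side yaw 48.92043405779297
pocket [ 431.64264908 -211.74895279] bolt [ 528.05735092 -298.95104721]
pocket lugs [ 433.65  -211.475] [array([ 438.9, -170.6]), array([ 474. , -203.3]), array([ 427.7, -251.8]), array([ 394. , -220.2])]
bolttop z105 [ 529.6 -298.5] [ 528.7 -297.1]
knob top z113 [ 590.9 -293.9]
```

arm_command(
  targets=[
    [[0.034,0.033,0,0,0,-0.031,1],[0.034,0.033,0,0,0,-0.031,1],[0.034,0.033,0,0,0,-0.031,1],[0.034,0.033,0,0,0,-0.031,1],[0.034,0.033,0,0,0,-0.031,1],[0.034,0.033,0,0,0,-0.031,1],[0.034,0.033,0,0,0,-0.031,1],[0.034,0.033,0,0,0,-0.031,1],[0.034,0.033,0,0,0,-0.031,1],[0.034,0.033,0,0,0,-0.031,1]],
  ],
)

```text
time: 1.4
tool_pos: [499.6, -247.3, 231.0]
tcp_rot: [-180.0, 0.0, -2.5]
ft_force: [-0.1, -0.8, 0.1]
finger_gap: 85.5
grip_force: 0.0
```

arm_command(
  targets=[
    [[-0.0124,0.052,0,0,0,0,1],[-0.0124,0.052,0,0,0,0,1],[-0.0124,0.052,0,0,0,0,1],[-0.0124,0.052,0,0,0,0,1],[-0.0124,0.052,0,0,0,0,1],[-0.0124,0.052,0,0,0,0,1],[-0.0124,0.052,0,0,0,0,1],[-0.0124,0.052,0,0,0,0,1],[-0.0124,0.052,0,0,0,0,1],[0,0,0,0,0,0,1]],
  ],
)

```text
time: 2.65
tool_pos: [385.7, 222.4, 231.1]
tcp_rot: [-180.0, 0.0, -2.1]
ft_force: [0.4, -0.7, -0.9]
finger_gap: 85.2
grip_force: 0.0
```

arm_command(
  targets=[
    [[-0.005,0.025,-0.02,0,0,0,1],[-0.005,0.0255,-0.03,0,0,0,1],[0,0,-0.05,0,0,0,1],[0,0,-0.05,0,0,0,1],[0,0,-0.04,0,0,0,1],[0,0,-0.02,0,0,0,1],[0,0,0,0,0,0,1],[0,0,0,0,0,0,1]],
  ],
)

```text
time: 3.65
tool_pos: [378.1, 269.8, 22.3]
tcp_rot: [-180.0, -0.1, -2.5]
ft_force: [0.2, -0.3, 1.0]
finger_gap: 85.5
grip_force: 0.0
```

```bash
python3 - <<'E'
from h import *
print(status.sense()["tool_pos"],status.sense()["tcp_rot"],status.sense()["joint_pos"])
snap("side","s1.png",(215,255,355,360),5)
E
```

```text
[378.10664987 269.82341342  22.33638793] [-1.79968015e+02 -6.35822245e-02 -2.45178799e+00] [ 2.91889335e+01 -1.22196438e+00  1.17468304e+02 -6.83242709e-03
  6.36827506e+01  1.21643729e+02]
```

View pics/s1.png

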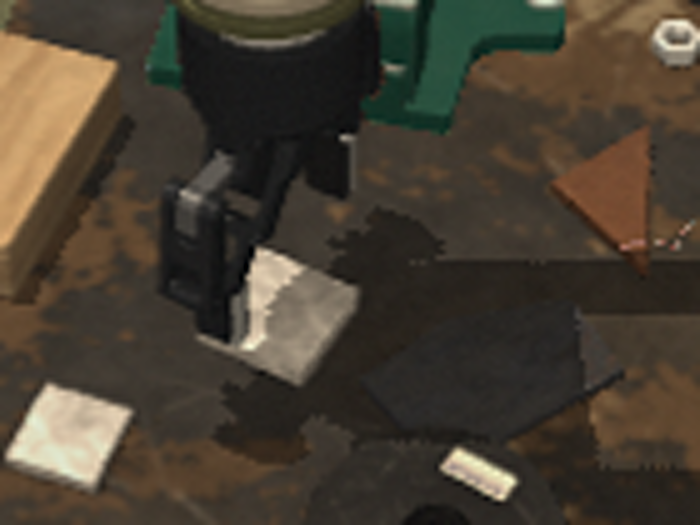

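The crop shows the open fingers straddling the big coupon; its near corner is at about (300,383). I'll make a small correction and go down.

arm_command(
  targets=[
    [[-0.0025,0.003,-0.005,0,0,0,1],[0,0,-0.005,0,0,0,1],[0,0,-0.005,0,0,0,1],[0,0,-0.004,0,0,0,1],[0,0,0,0,0,0,1],[0,0,0,0,0,0,1]],
  ],
)

```text
time: 4.45
tool_pos: [374.7, 272.9, 2.3]
tcp_rot: [180.0, 0.0, -2.4]
ft_force: [-0.2, 0.2, 0.3]
finger_gap: 85.4
grip_force: 0.0
```

arm_command(
  targets=[
    [[0,0,0,0,0,0,0],[0,0,0,0,0,0,-0.2],[0,0,0,0,0,0,-0.2],[0,0,0,0,0,0,-0.2],[0,0,0,0,0,0,-0.2],[0,0,0,0,0,0,-0.2],[0,0,0,0,0,0,-0.2],[0,0,0,0,0,0,-0.2]],
  ],
  force=50,
)

```text
time: 5.45
tool_pos: [375.1, 273.2, 3.0]
tcp_rot: [-180.0, -0.0, -2.4]
ft_force: [-2.4, -1.3, 6.5]
finger_gap: 50.2
grip_force: 50.9
```

arm_command(
  targets=[
    [[0,0,0.005,0,0,0,-0.2],[0,0,0.01,0,0,0,-0.2],[0,0,0.03,0,0,0,-0.2],[0,0,0.04,0,0,0,-0.2],[0,0,0.04,0,0,0,-0.2],[0,0,0.03,0,0,0,-0.2],[0,0,0,0,0,0,-0.2],[0,0,0,0,0,0,-0.2]],
  ],
)

```text
time: 6.45
tool_pos: [374.2, 272.6, 156.4]
tcp_rot: [180.0, 0.1, -2.4]
ft_force: [0.1, -0.1, -3.3]
finger_gap: 49.7
grip_force: 52.6
```

```bash
python3 - <<'E'
from h import *
s=status.sense();print(s["tool_pos"],s["tcp_rot"],s["finger_gap"],s["ft_force"])
snap("side","s2.png",(215,195,355,300),5)
E
```

```text
[374.1649131  272.56535469 156.35828497] [ 1.79963531e+02  5.35386638e-02 -2.41609620e+00] 49.70458600083642 [ 0.11017582 -0.08179589 -3.28012224]
```

View pics/s2.png

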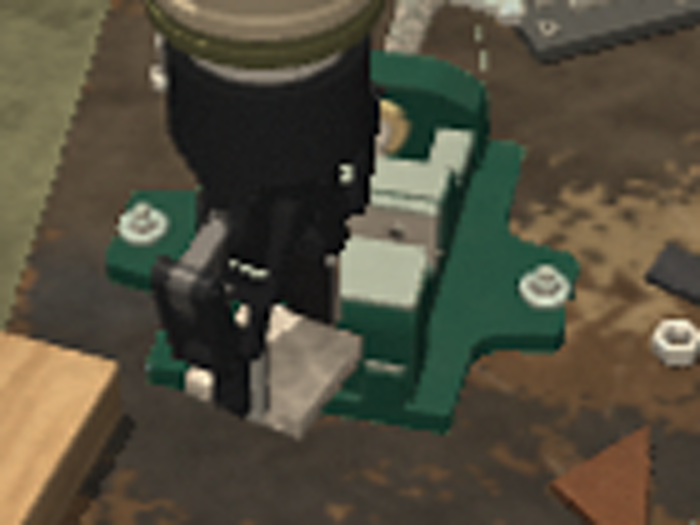

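The coupon is held level between the fingers, with its near corner at about (300,435). Now I'll carry it to the pocket.

arm_command(
  targets=[
    [[0,0,0.03,0,0,-0.06,-0.2],[0.0058,-0.0484,0.02,0,0,-0.07,-0.2],[0.0058,-0.0484,0,0,0,-0.07,-0.2],[0.0058,-0.0484,0,0,0,-0.07,-0.2],[0.0058,-0.0484,0,0,0,-0.07,-0.2],[0.0058,-0.0484,0,0,0,-0.07,-0.2],[0.0058,-0.0484,0,0,0,-0.07,-0.2],[0.0058,-0.0484,0,0,0,-0.07,-0.2],[0.0058,-0.0484,0,0,0,-0.07,-0.2],[0.0058,-0.0484,0,0,0,-0.071,-0.2]],
  ],
)

```text
time: 7.75
tool_pos: [426.0, -164.0, 205.4]
tcp_rot: [180.0, 0.2, -42.2]
ft_force: [0.3, 0.0, -2.2]
finger_gap: 49.9
grip_force: 52.9
```

arm_command(
  targets=[
    [[0.0058,-0.0487,-0.01,0,0,0,-0.2],[0,0,-0.03,0,0,0,-0.2],[0,0,-0.04,0,0,0,-0.2],[0,0,-0.04,0,0,0,-0.2],[0,0,-0.03,0,0,0,-0.2],[0,0,-0.01,0,0,0,-0.2],[0,0,0,0,0,0,-0.2],[0,0,0,0,0,0,-0.2],[0,0,0,0,0,0,-0.2]],
  ],
)

```text
time: 8.88
tool_pos: [433.7, -212.0, 48.7]
tcp_rot: [-180.0, -0.1, -42.0]
ft_force: [-1.2, 0.6, -2.2]
finger_gap: 50.2
grip_force: 52.9
```

```bash
python3 - <<'E'
from h import *
s=status.sense();print(s["tool_pos"],s["tcp_rot"],s["finger_gap"],s["ft_force"])
i1=viewer.snapshot("side")[130:220,270:370,::-1]; i2=viewer.snapshot("top")[170:260,300:400,::-1]
cv2.imwrite("pics/p1.png",np.hstack([cv2.resize(i,None,fx=4,fy=4,interpolation=2) for i in(i1,i2)]))
E
```

```text
[ 433.69230712 -212.00543001   48.73053508] [-1.79975721e+02 -1.43814747e-01 -4.20049313e+01] 50.18500395080835 [-1.16015152  0.64700624 -2.21384777]
```

View pics/p1.png

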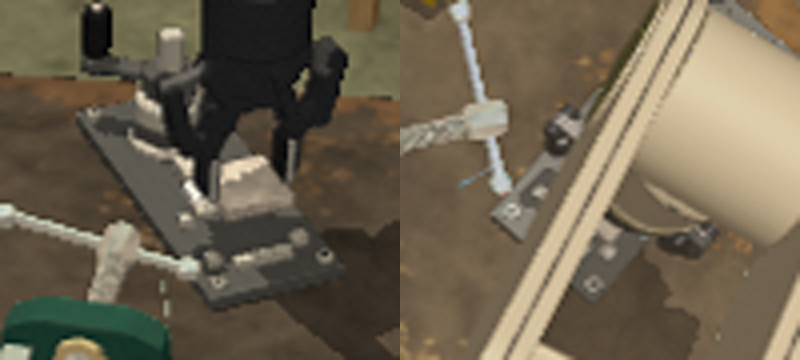

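Left half: the gripped coupon hangs over the pocket (about (255,190)), and the block's end screws are at (217,283) and (324,255). The top view is blocked by the arm. I'll check the block's pose against the side camera.

```bash
python3 - <<'E'
from h import *
B=lambda x,y,z: at("top",310+(x+.5)/5-.5,145+(y+.5)/5-.5,z)[:2]
S=lambda x,y,z: at("side",270+(x+.5)/4-.5,130+(y+.5)/4-.5,z)[:2]
for b,s in(((88,389),(217,283)),((191,482),(324,255))): print(B(*b,12),S(*s,12))
# lugs top (z20): p1(125,365) p4(210,438)
for b,s in(((125,365),(211,259)),((210,438),(298,238))): print(B(*b,20),S(*s,20))
x=np.array([np.cos(np.radians(-42)),np.sin(np.radians(-42))]);y=np.array([-x[1],x[0]])
m=viewer.camera_model("side")
for c in ((433.7,-212),):
  for z in (46,56):
    print(z,[((proj("side",[*(np.array(c)+26*a*x+26*b*y),z])-[270,130])*4).round() for a,b in((-1,1),(-1,-1),(1,-1),(1,1))])
E
```

```text
[ 425.5 -148.9] [ 428.9 -152.4]
[ 368.2 -209.3] [ 373.2 -214.8]
[ 438.9 -170.6] [ 439.5 -166.1]
[ 394.  -220.2] [ 393.6 -215.4]
46 [array([226., 223.]), array([294., 206.]), array([261., 167.]), array([195., 183.])]
56 [array([227., 212.]), array([295., 195.]), array([262., 156.]), array([196., 172.])]
```

arm_command(
  targets=[
    [[-0.0008,0.0004,-0.01,0,0,0,-0.2],[0,0,-0.01,0,0,0,-0.2],[0,0,-0.005,0,0,0,-0.2],[0,0,-0.003,0,0,0,-0.2],[0,0,-0.002,0,0,0,-0.2],[0,0,0,0,0,0,-0.2]],
  ],
)

```text
time: 9.72
tool_pos: [431.9, -211.0, 17.3]
tcp_rot: [-180.0, 0.0, -42.0]
ft_force: [0.6, -0.3, -1.7]
finger_gap: 49.8
grip_force: 52.9
```

arm_command(
  targets=[
    [[0,0,-0.001,0,0,0,-0.2],[0,0,-0.001,0,0,0,-0.2],[0,0,-0.001,0,0,0,-0.2],[0,0,0,0,0,0,-0.2],[0,0,0,0,0,0,-0.2]],
  ],
)

```text
time: 10.35
tool_pos: [432.1, -211.1, 15.1]
tcp_rot: [-180.0, -0.0, -42.0]
ft_force: [-4.2, 1.6, 7.5]
finger_gap: 50.2
grip_force: 54.0
```

arm_command(
  targets=[
    [[0,0,0,0,0,0,0.3],[0,0,0,0,0,0,0.5],[0,0,0,0,0,0,0.7],[0,0,0,0,0,0,0.7],[0,0,0.01,0,0,0,0.7],[0,0,0.03,0,0,0,0.7],[0,0,0.05,0,0,0,0.7],[0,0,0.05,0,0,0,0.4],[0,0,0.04,0,0,0,0.1],[0,0,0,0,0,0,0.1]],
  ],
)

```text
time: 11.6
tool_pos: [434.1, -212.4, 199.5]
tcp_rot: [-179.9, -0.5, -42.0]
ft_force: [-0.2, 0.4, 0.4]
finger_gap: 47.0
grip_force: 0.0
```

arm_command(
  targets=[
    [[-0.025,0.03,0,0,0,0,0.1],[-0.025,0.04,0,0,0,0,0.1],[-0.025,0.04,0,0,0,0,0.1],[0,0,0,0,0,0,0.1]],
  ],
)

```text
time: 12.1
tool_pos: [355.5, -99.0, 193.4]
tcp_rot: [-180.0, 0.0, -41.9]
ft_force: [0.4, -0.7, -0.5]
finger_gap: 47.0
grip_force: 0.0
```

```bash
python3 - <<'E'
from h import *
s=status.sense();print(s["tool_pos"],s["tcp_rot"],s["finger_gap"],s["ft_force"])
i1=viewer.snapshot("side")[120:210,270:370,::-1]; i2=viewer.snapshot("top")[150:240,318:418,::-1]
cv2.imwrite("pics/p2.png",np.hstack([cv2.resize(i,None,fx=4,fy=4,interpolation=2) for i in(i1,i2)]))
E
```

```text
[355.46467909 -99.03538323 193.4496822 ] [-1.79992261e+02  4.80754740e-02 -4.18775932e+01] 47.049646641051964 [ 0.39178465 -0.70294884 -0.50186003]
```

View pics/p2.png

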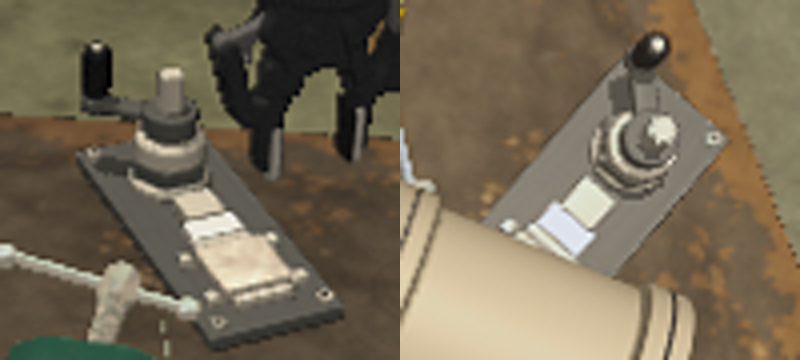

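The coupon sits flat between the lugs (left half, about (240,262)). The knob top is at about (97,48) in the side half and (653,47) in the top half.

```bash
python3 - <<'E'
from h import *
S=lambda x,y,z: at("side",270+(x+.5)/4-.5,120+(y+.5)/4-.5,z)[:2]
T=lambda x,y,z: at("top",318+(x-400+.5)/4-.5,150+(y+.5)/4-.5,z)[:2]
print("knob",T(654,47,113),S(97,47,113),"mid side",S(97,76,93))
print("bolt top",[ (z,T(660,132,z),S(171,74,z)) for z in(101,106,110)])
b=np.array([528.5,-298.5])
for r in(0,5,10): print(r,(proj("top",[588.5,-297+r,113])-[318,150])*4+[400,0],(proj("side",[588.5,-297+r,113])-[270,120])*4)
E
```

```text
knob [ 587.5 -294.6] [ 590.9 -299. ] mid side [ 587.3 -291.7]
bolt top [(101, array([ 528.6, -299. ]), array([ 533.8, -305.9])), (106, array([ 527.7, -297.7]), array([ 530.6, -298.3])), (110, array([ 527. , -296.6]), array([ 528.1, -292.2]))]
0 [655.6  44. ] [97.2 47.6]
5 [648.8  44. ] [94.4 50.8]
10 [641.6  44.4] [91.6 53.6]
```

arm_command(
  targets=[
    [[0.0388,-0.0328,0,0,0,0,0.1],[0.0388,-0.0328,0,0,0,0,0.1],[0.0388,-0.0328,0,0,0,0,0.1],[0.0388,-0.0328,0,0,0,0,0.1],[0.0388,-0.0328,0,0,0,0,0.1],[0.0388,-0.0325,0,0,0,0,0.1],[0,0,-0.03,0,0,0,0.1],[0,0,-0.03,0,0,0,0.1],[0,0,0,0,0,0,0.1],[0,0,0,0,0,0,0.1]],
  ],
)

```text
time: 13.45
tool_pos: [590.0, -298.3, 134.8]
tcp_rot: [180.0, -0.0, -42.0]
ft_force: [-0.5, -0.3, 0.2]
finger_gap: 47.0
grip_force: 0.0
```

```bash
python3 - <<'E'
from h import *
s=status.sense();print(s["tool_pos"],s["tcp_rot"],s["finger_gap"],s["ft_force"])
snap("side","k1.png",(260,80,370,190),5)
E
```

```text
[ 589.98385216 -298.34312057  134.81978102] [ 1.79998870e+02 -2.73922474e-02 -4.20391681e+01] 47.022290584313225 [-0.45218482 -0.28557531  0.21327846]
```

View pics/k1.png

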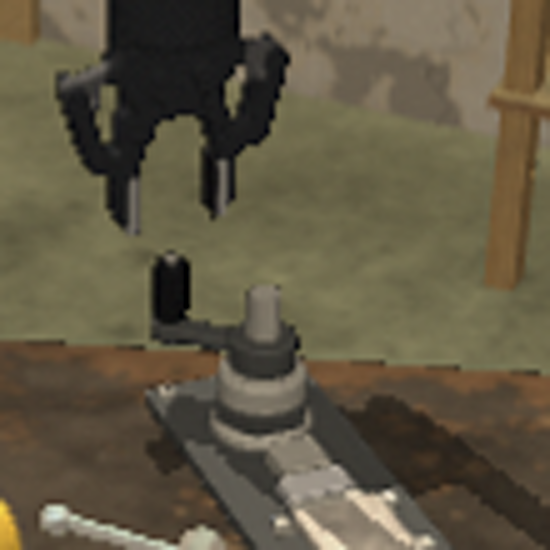

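The fingers (inner faces at x of about 138 and 205) straddle the knob at x of about 171. I'll go down and grip.

arm_command(
  targets=[
    [[-0.0015,0.002,-0.015,0,0,0,0.1],[0,0,-0.015,0,0,0,0.1],[0,0,-0.015,0,0,0,0.1],[0,0,-0.01,0,0,0,0.1],[0,0,0,0,0,0,0.1],[0,0,0,0,0,0,0.1]],
  ],
)

```text
time: 14.25
tool_pos: [588.5, -295.7, 79.7]
tcp_rot: [-180.0, -0.0, -42.0]
ft_force: [0.7, -0.2, 1.2]
finger_gap: 47.0
grip_force: 0.0
```

arm_command(
  targets=[
    [[0,0,0,0,0,0,-0.3],[0,0,0,0,0,0,-0.6],[0,0,0,0,0,0,-0.8],[0,0,0,0,0,0,-0.8],[0,0,0,0,0,0,-0.8],[0,0,0,0,0,0,-0.8]],
  ],
  force=30,
)

```text
time: 15.0
tool_pos: [588.8, -295.8, 80.1]
tcp_rot: [-180.0, -0.1, -42.0]
ft_force: [1.1, -0.5, 5.2]
finger_gap: 20.8
grip_force: 29.7
```

```bash
python3 - <<'E'
import numpy as np
a=np.radians(np.arange(2,363,10)); p=60.2*np.c_[np.cos(a),np.sin(a)]
for i,d in enumerate(np.diff(p,axis=0)): print(2+10*i,(d/1000).round(4).tolist())
E
```

```text
2 [-0.0013, 0.0104]
12 [-0.0031, 0.01]
22 [-0.0048, 0.0093]
32 [-0.0063, 0.0084]
42 [-0.0077, 0.0072]
52 [-0.0088, 0.0057]
62 [-0.0097, 0.0041]
72 [-0.0102, 0.0024]
82 [-0.0105, 0.0005]
92 [-0.0104, -0.0013]
102 [-0.01, -0.0031]
112 [-0.0093, -0.0048]
122 [-0.0084, -0.0063]
132 [-0.0072, -0.0077]
142 [-0.0057, -0.0088]
152 [-0.0041, -0.0097]
162 [-0.0024, -0.0102]
172 [-0.0005, -0.0105]
182 [0.0013, -0.0104]
192 [0.0031, -0.01]
202 [0.0048, -0.0093]
212 [0.0063, -0.0084]
222 [0.0077, -0.0072]
232 [0.0088, -0.0057]
242 [0.0097, -0.0041]
252 [0.0102, -0.0024]
262 [0.0105, -0.0005]
272 [0.0104, 0.0013]
282 [0.01, 0.0031]
292 [0.0093, 0.0048]
302 [0.0084, 0.0063]
312 [0.0072, 0.0077]
322 [0.0057, 0.0088]
332 [0.0041, 0.0097]
342 [0.0024, 0.0102]
352 [0.0005, 0.0105]
```

arm_command(
  targets=[
    [[-0.0013,0.0104,0,0,0,0,-0.8],[-0.0031,0.01,0,0,0,0,-0.8],[-0.0048,0.0093,0,0,0,0,-0.8],[-0.0063,0.0084,0,0,0,0,-0.8],[0,0,0,0,0,0,-0.8],[0,0,0,0,0,0,-0.8]],
  ],
)

```text
time: 15.75
tool_pos: [572.4, -257.1, 80.1]
tcp_rot: [180.0, -0.0, -42.0]
ft_force: [-2.1, -0.0, 9.0]
finger_gap: 21.2
grip_force: 30.1
```

arm_command(
  targets=[
    [[-0.0077,0.0072,0,0,0,0,-0.8],[-0.0088,0.0057,0,0,0,0,-0.8],[-0.0097,0.0041,0,0,0,0,-0.8],[-0.0102,0.0024,0,0,0,0,-0.8],[-0.0105,0.0005,0,0,0,0,-0.8],[-0.0104,-0.0013,0,0,0,0,-0.8],[0,0,0,0,0,0,-0.8],[0,0,0,0,0,0,-0.8]],
  ],
)

```text
time: 16.75
tool_pos: [515.4, -239.7, 80.1]
tcp_rot: [179.9, -0.1, -42.0]
ft_force: [0.4, -5.8, 5.8]
finger_gap: 21.0
grip_force: 29.9
```

```bash
python3 - <<'E'
from h import *
s=status.sense();print(s["tool_pos"],s["finger_gap"],s["ft_force"])
p=s["tool_pos"][:2]-[528.2,-298]; print(np.hypot(*p),np.degrees(np.arctan2(p[1],p[0])))
i1=viewer.snapshot("side")[110:180,270:350,::-1]; i2=viewer.snapshot("top")[150:220,340:420,::-1]
cv2.imwrite("pics/c1.png",np.hstack([cv2.resize(i,None,fx=5,fy=5,interpolation=2) for i in(i1,i2)]))
E
```

```text
[ 515.35833913 -239.7150134    80.07594983] 20.952731362591905 [ 0.42490156 -5.80528644  5.75938331]
59.68289467806456 102.425198657727
```

View pics/c1.png

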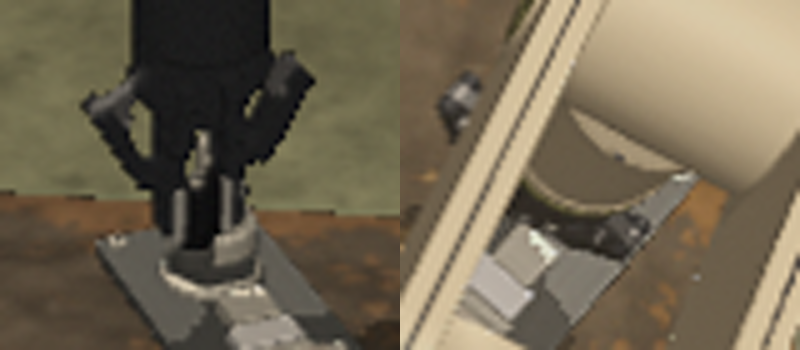

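The knob is gripped (left half, about (203,215)) and the crank arm follows; the bolt is hidden. From here on I'll track the bolt top numerically, by sampling intensities along its axis in the side view.

```bash
cat > bolt.py <<'E'
from h import *
def prof(im,off=0):
    z=np.arange(76,122,2); px=np.array([proj("side",[528.2-.92*off,-298-.385*off,q]) for q in z])
    m=px.reshape(-1,1,2).astype(np.float32); g=cv2.remap(im,m,None,cv2.INTER_LINEAR).reshape(-1,3)
    return px[0],px[-1]," ".join("%d:%d/%d"%(a,r.mean(),int(r.max())-int(r.min())) for a,r in zip(z,g.astype(int)))
if __name__=="__main__":
    s=status.sense();p=s["tool_pos"][:2]-[528.2,-298]; print(s["tool_pos"],s["ft_force"],np.hypot(*p),np.degrees(np.arctan2(p[1],p[0]))%360)
    im=viewer.snapshot("side")[:,:,::-1].copy()
    for o in(-6,0,6): print(o,*prof(im,o))
E
python3 - <<'E'
from bolt import *
im=np.zeros((420,560,3),np.uint8); im[80:190,260:370]=cv2.resize(cv2.imread("pics/k1.png"),(110,110),interpolation=cv2.INTER_AREA)
for o in(-6,0,6): print(o,*prof(im,o))
im=cv2.imread("pics/side0.png")
for o in(-6,0,6): print(o,*prof(im,o))
E
```

```text
-6 [310.8 147. ] [311.2 134.2] 76:102/20 78:103/21 80:105/22 82:104/20 84:103/20 86:103/20 88:103/19 90:104/20 92:104/20 94:104/20 96:105/20 98:106/20 100:107/21 102:113/22 104:119/24 106:122/24 108:121/25 110:115/25 112:109/31 114:105/35 116:107/36 118:108/37 120:109/38
0 [312.8 147.1] [313.2 134.2] 76:111/22 78:114/23 80:115/22 82:115/22 84:115/22 86:115/22 88:115/22 90:115/22 92:115/22 94:114/23 96:114/23 98:115/24 100:116/24 102:118/24 104:121/24 106:122/23 108:123/24 110:121/26 112:115/31 114:109/37 116:112/38 118:113/39 120:113/39
6 [314.8 147.1] [315.3 134.3] 76:83/15 78:89/17 80:94/18 82:94/19 84:94/18 86:94/19 88:94/18 90:92/18 92:92/19 94:92/19 96:92/17 98:92/19 100:94/20 102:99/21 104:106/22 106:111/23 108:109/24 110:95/24 112:99/30 114:110/38 116:115/40 118:117/42 120:112/39
-6 [310.8 147. ] [311.2 134.2] 76:103/20 78:102/21 80:102/20 82:102/21 84:103/20 86:103/20 88:103/21 90:102/21 92:103/20 94:103/20 96:102/20 98:109/22 100:116/23 102:144/30 104:172/35 106:185/38 108:185/37 110:172/35 112:132/35 114:95/35 116:99/36 118:103/37 120:104/37
0 [312.8 147.1] [313.2 134.2] 76:106/21 78:108/21 80:108/21 82:108/21 84:108/21 86:108/21 88:107/21 90:107/21 92:108/21 94:109/22 96:108/22 98:109/22 100:111/22 102:127/25 104:149/29 106:172/34 108:189/38 110:179/37 112:145/36 114:98/36 116:104/37 118:107/38 120:107/38
6 [314.8 147.1] [315.3 134.3] 76:77/14 78:84/15 80:89/17 82:90/18 84:90/18 86:88/18 88:88/17 90:85/16 92:85/16 94:85/16 96:86/15 98:87/16 100:90/17 102:103/20 104:120/23 106:133/27 108:133/29 110:115/27 112:108/31 114:106/37 116:109/39 118:111/39 120:105/37
```

arm_command(
  targets=[
    [[-0.01,-0.0031,0,0,0,0,-0.8],[-0.0093,-0.0048,0,0,0,0,-0.8],[-0.0084,-0.0063,0,0,0,0,-0.8],[-0.0072,-0.0077,0,0,0,0,-0.8],[-0.0057,-0.0088,0,0,0,0,-0.8],[0,0,0,0,0,0,-0.8],[0,0,0,0,0,0,-0.8]],
  ],
)

```text
time: 17.73
tool_pos: [475.8, -270.1, 80.1]
tcp_rot: [-180.0, -0.2, -42.0]
ft_force: [4.7, -3.6, 2.4]
finger_gap: 21.1
grip_force: 29.8
```

```bash
python3 bolt.py
```

```text
[ 475.77204929 -270.06111217   80.11644672] [ 4.67952087 -3.59548028  2.36499496] 59.40767180016045 151.94681843798057
-6 [310.8 147. ] [311.2 134.2] 76:109/23 78:111/23 80:113/22 82:114/22 84:114/22 86:115/22 88:115/23 90:116/23 92:115/22 94:108/20 96:86/16 98:69/13 100:55/11 102:43/6 104:32/2 106:27/0 108:24/1 110:25/1 112:26/0 114:27/0 116:25/1 118:25/1 120:25/1
0 [312.8 147.1] [313.2 134.2] 76:108/22 78:109/22 80:108/22 82:109/22 84:108/22 86:108/21 88:96/18 90:79/14 92:54/7 94:30/1 96:27/1 98:25/1 100:24/1 102:25/0 104:25/1 106:24/1 108:24/1 110:25/1 112:32/1 114:38/2 116:56/12 118:75/23 120:95/33
6 [314.8 147.1] [315.3 134.3] 76:91/17 78:97/19 80:101/20 82:72/12 84:47/6 86:32/2 88:27/0 90:24/1 92:24/1 94:24/1 96:27/0 98:27/1 100:26/0 102:29/1 104:36/3 106:63/11 108:94/20 110:130/28 112:156/33 114:174/40 116:148/40 118:122/40 120:114/39
```

arm_command(
  targets=[
    [[-0.0038,-0.0102,0,0,0,0,-0.8],[0,0,0,0,0,0,-0.8]],
  ],
)

```text
time: 18.02
tool_pos: [471.6, -280.1, 80.1]
tcp_rot: [-180.0, -0.1, -42.0]
ft_force: [2.5, -2.3, 6.3]
finger_gap: 20.5
grip_force: 30.1
```

```bash
sed -i 's/(-6,0,6): print(o,\*prof(im,o))$/(-6,0,4,8): print(o,prof(im,o)[2])/' bolt.py; python3 bolt.py
```

```text
[ 471.55526993 -280.13404948   80.06204224] [ 2.5408622  -2.33866904  6.3259043 ] 59.395434442104886 162.4945391138313
-6 76:114/22 78:115/23 80:115/23 82:115/22 84:114/23 86:114/24 88:113/24 90:113/24 92:118/23 94:128/24 96:157/29 98:177/34 100:192/38 102:192/38 104:179/38 106:124/36 108:97/36 110:99/36 112:97/34 114:90/31 116:60/21 118:40/13 120:41/12
0 76:113/22 78:115/24 80:114/24 82:113/23 84:113/23 86:114/23 88:115/24 90:116/24 92:124/24 94:136/26 96:167/33 98:191/38 100:205/42 102:189/37 104:167/34 106:108/23 108:57/13 110:46/11 112:32/4 114:20/3 116:23/2 118:26/1 120:27/1
4 76:96/20 78:99/20 80:101/20 82:100/20 84:100/19 86:100/20 88:100/20 90:100/20 92:101/20 94:102/20 96:101/20 98:100/19 100:98/19 102:82/15 104:58/11 106:36/3 108:24/1 110:24/0 112:24/0 114:25/1 116:26/1 118:26/1 120:25/1
8 76:71/11 78:77/14 80:85/16 82:88/15 84:92/16 86:89/16 88:91/21 90:98/26 92:95/28 94:86/25 96:60/13 98:37/3 100:28/2 102:25/1 104:23/1 106:24/1 108:26/1 110:25/1 112:25/1 114:26/2 116:23/2 118:24/2 120:41/10
```

arm_command(
  targets=[
    [[-0.0022,-0.0103,0,0,0,0,-0.8],[0,0,0,0,0,0,-0.8]],
  ],
)

```text
time: 18.32
tool_pos: [469.3, -290.3, 80.1]
tcp_rot: [-180.0, -0.1, -42.0]
ft_force: [1.2, -1.4, 7.0]
finger_gap: 20.6
grip_force: 30.1
```

```bash
python3 bolt.py
```

```text
[ 469.29804745 -290.31836106   80.07463953] [ 1.15758115 -1.35630342  6.99625505] 59.400737290757334 172.5697631518171
-6 76:113/22 78:114/23 80:114/23 82:113/23 84:113/23 86:114/23 88:113/23 90:112/23 92:119/23 94:130/24 96:158/30 98:177/34 100:192/37 102:189/37 104:174/35 106:119/27 108:93/27 110:96/33 112:101/35 114:105/36 116:107/37 118:109/37 120:109/38
0 76:116/24 78:118/24 80:117/23 82:117/24 84:118/24 86:118/24 88:117/23 90:116/23 92:121/24 94:128/26 96:153/31 98:177/35 100:198/40 102:193/38 104:175/35 106:128/28 108:93/25 110:99/33 112:106/37 114:111/39 116:114/39 118:113/39 120:100/36
4 76:98/19 78:100/19 80:101/20 82:102/20 84:103/22 86:104/21 88:102/21 90:101/21 92:104/21 94:110/22 96:128/24 98:152/29 100:175/35 102:174/35 104:161/34 106:124/34 108:103/36 110:105/36 112:97/34 114:77/27 116:77/26 118:68/20 120:46/11
8 76:69/12 78:73/13 80:81/15 82:85/14 84:87/15 86:84/15 88:86/19 90:92/26 92:93/27 94:93/27 96:98/27 98:106/28 100:114/30 102:110/31 104:101/30 106:75/24 108:51/18 110:51/18 112:41/12 114:23/2 116:23/1 118:24/2 120:25/2
```

The bolt top fell from about z 112 to 101 between 152° and 162°, so the thread drop is done. Now I'll turn forward (clockwise) by about 375°.

arm_command(
  targets=[
    [[0.0065,0.0199,0,0,0,0,-0.8],[0.0129,0.0165,0,0,0,0,-0.8],[0.0177,0.0111,0,0,0,0,-0.8],[0.0204,0.0044,0,0,0,0,-0.8],[0.0207,-0.0029,0,0,0,0,-0.8],[0.0185,-0.0098,0,0,0,0,-0.8],[0,0,0,0,0,0,-0.8]],
  ],
)

```text
time: 19.25
tool_pos: [566.4, -251.5, 80.1]
tcp_rot: [180.0, -0.1, -42.0]
ft_force: [-0.3, -1.3, 9.7]
finger_gap: 20.7
grip_force: 30.6
```

arm_command(
  targets=[
    [[0.014,-0.0156,0,0,0,0,-0.8],[0.0079,-0.0193,0,0,0,0,-0.8],[0.0008,-0.0209,0,0,0,0,-0.8],[-0.0065,-0.0199,0,0,0,0,-0.8],[-0.0129,-0.0165,0,0,0,0,-0.8],[-0.0177,-0.0111,0,0,0,0,-0.8],[0,0,0,0,0,0,-0.8]],
  ],
)

```text
time: 20.12
tool_pos: [549.9, -354.5, 80.1]
tcp_rot: [180.0, 0.0, -42.1]
ft_force: [-1.4, -0.7, 8.2]
finger_gap: 20.9
grip_force: 30.5
```

```bash
python3 bolt.py
```

```text
[ 549.87809596 -354.54739934   80.07241831] [-1.38064229 -0.74520348  8.16242945] 60.56028580547747 290.9749005892
-6 76:112/23 78:112/22 80:112/22 82:113/22 84:120/24 86:135/27 88:154/31 90:177/36 92:189/38 94:191/39 96:177/35 98:120/22 100:56/7 102:47/5 104:50/6 106:49/6 108:45/6 110:39/5 112:60/8 114:84/12 116:81/12 118:84/11 120:83/12
0 76:116/22 78:117/23 80:116/23 82:118/23 84:125/24 86:142/26 88:161/31 90:180/37 92:190/39 94:199/41 96:190/40 98:142/29 100:59/9 102:50/7 104:51/8 106:40/4 108:28/3 110:16/1 112:14/0 114:14/1 116:14/2 118:13/1 120:14/1
4 76:99/19 78:101/19 80:103/19 82:106/21 84:116/23 86:136/28 88:148/29 90:166/33 92:177/34 94:182/35 96:145/28 98:103/19 100:65/10 102:52/6 104:54/6 106:42/5 108:30/4 110:17/0 112:13/1 114:13/1 116:14/0 118:15/0 120:15/0
8 76:82/13 78:82/13 80:83/15 82:87/15 84:92/16 86:93/18 88:105/23 90:127/29 92:125/29 94:115/25 96:72/13 98:38/4 100:38/2 102:41/3 104:43/3 106:46/5 108:44/4 110:29/2 112:16/2 114:7/3 116:6/3 118:6/4 120:8/3
```

arm_command(
  targets=[
    [[-0.0204,-0.0044,0,0,0,0,-0.8],[-0.0207,0.0029,0,0,0,0,-0.8],[-0.0185,0.0098,0,0,0,0,-0.8],[-0.014,0.0156,0,0,0,0,-0.8],[-0.0079,0.0193,0,0,0,0,-0.8],[-0.0008,0.0209,0,0,0,0,-0.8],[0.0046,0.0151,0,0,0,0,-0.8],[0,0,0,0,0,0,-0.8],[0,0,0,0,0,0,-0.8],[0,0,0,0,0,0,-0.8]],
  ],
)

```text
time: 21.42
tool_pos: [473.8, -274.3, 80.0]
tcp_rot: [-180.0, -0.0, -42.0]
ft_force: [1.2, 1.4, 9.2]
finger_gap: 20.7
grip_force: 31.2
```

```bash
python3 bolt.py; python3 - <<'E'
from h import *
a=viewer.snapshot("side")[:,:,::-1]; b=cv2.imread("pics/p2.png")[:,:400]
c=a[120:210,270:370]; d=cv2.resize(b,(100,90),interpolation=cv2.INTER_AREA)
r=np.s_[58:80,42:85]  # coupon area unchanged?
print("coupon diff",np.abs(c[r].astype(int)-d[r]).mean())
E
```

```text
[ 473.82250725 -274.25391547   80.04150862] [1.15492877 1.44420216 9.20782327] 59.336230486602126 156.40960762618448
-6 76:115/24 78:115/23 80:117/25 82:130/26 84:147/29 86:170/34 88:183/37 90:197/41 92:178/37 94:151/35 96:108/34 98:96/34 100:101/35 102:102/35 104:96/34 106:60/21 108:44/14 110:44/12 112:32/4 114:20/4 116:24/2 118:26/1 120:27/1
0 76:110/22 78:116/22 80:123/21 82:147/23 84:166/27 86:179/36 88:187/38 90:194/38 92:170/34 94:136/28 96:68/19 98:27/8 100:20/2 102:21/2 104:23/3 106:24/2 108:24/1 110:25/1 112:25/1 114:26/0 116:25/1 118:25/1 120:28/1
4 76:99/20 78:102/20 80:104/20 82:117/22 84:133/24 86:159/31 88:160/32 90:162/34 92:127/26 94:84/16 96:39/4 98:20/2 100:24/1 102:26/1 104:27/1 106:26/1 108:25/1 110:24/1 112:22/2 114:19/2 116:30/4 118:46/12 120:69/22
8 76:87/15 78:91/16 80:96/17 82:91/16 84:85/15 86:79/15 88:66/12 90:49/8 92:35/3 94:30/2 96:27/0 98:24/2 100:25/1 102:26/1 104:27/2 106:24/2 108:26/2 110:39/11 112:64/22 114:97/34 116:104/37 118:113/40 120:112/40
coupon diff 14.945736434108527
```

```bash
python3 -c "
from bench import job; print(job.hand_in())"
```

```text
the job is handed in; nothing more can be done
None
```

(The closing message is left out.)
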